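# Take the red cookie stamp out of the dovetailed row

## Robot

A 6-joint arm with a two-finger parallel gripper is mounted at the origin on a cart in front of the work surface, level with it; the furniture and walls round the work are solid. World frame = base frame: x ahead of the robot, y to its left, z up, the work surface at z = 0. Lengths are in m, angles in rad, forces in N, time in s.
With the tool pointing down it reaches from about 0.35 to 0.775 m from the base axis. Payload 7.3 kg.
Tool frame: the origin (TCP) lies at the very end of the fingers, on their centre line; the grasp point (between the pads) lies 19 mm behind it; z points along the fingers, y is the line along which they close (so a half turn about z gives the same grasp; the last joint's range is limited). The gripper opens to 92 mm and grips with 3 to 60 N. Pads are 19 mm wide; open, the fingers measure 130 mm over their backs; the gripper's body (75 mm by 190 mm) begins 47 mm behind the grasp point.
Start: joints at [1.19, 0.342, 1.524, -0, 1.275, -0.146], TCP at [0.122, 0.511, 0.227] pointing down, gripper open.
Joint ranges: [-2.53, 2.53], [-0.77, 2.02], [0.04, 2.7], [-1, 4.14], [0.28, 2.66], [-3.11, 3.11]. Speed limits (rad/s): [2.57, 2.57, 3.14, 3.14, 3.14, 3.14].

## Interface

Orientations are given as [roll, pitch, yaw] about the fixed x, y, z axes, in that order (R = Rz(yaw) Ry(pitch) Rx(roll)).
In Python, from cell import robot gives the robot as it stands. The module is installed in compiled form; this text tells all that it offers.
- The arm moves only by the tool arm_command, never from a script. Its argument "moves" is a list of rows, each a list of 3 entries, a list of its own where there are three numbers: the shift along the tool's x, y, z in m, then the turn, a rotation vector about the tool's x, y, z in rad, then the finger opening in m, from 0 to 0.0918. In form: [[[dx, dy, dz], [ax, ay, az], claw], ...]. A call has exactly 5 rows; each row is the pose to reach, as a shift and turn from the pose commanded when the call began, along the tool's axes at that moment; what a row does not reach only later rows make up. A row lasts 1/10 s, in which the tool goes at most 50 mm and 8.59 degrees, less where a joint would pass 70% of its speed; a pose out of reach is approached as far as the arm can. A call with a gripper value outside its range is refused whole. The fingers move at their own pace and stop on an object; "squeeze" is the grip in N (left out, the last holds). Time passes only in rows, so rows that repeat a pose let the fingers close, or fill a call up. It gives the time, the measured TCP pose, the force, the opening and the grip force at its end, in the units of the state.
- robot.observe(): the state, without advancing time (a new reading comes with each control period).
- robot.read_camera(name): name is "scene" or "top"; returns the picture (384x512x3 uint8, red, green, blue); there is no depth.
- robot.camera_model(name): a dict with "fx", "fy", "cx", "cy" (pixels), "R" (3x3) and "t" (3): a world point X has camera coordinates R X + t. Camera axes: x right, y down, z forward; pixel columns grow to the right and rows downward; lengths in m; the calibration is good to about 2 mm. A picture is of the moment at which its call begins. camera_model takes no time and is no camera call.
- robot.hand_in(): hands the job in; it is judged then, once.
The state is a dict: "time": time; "qpos": joint angles; "qvel": joint speeds; "joint_efforts": joint torques, N m; "tool_pos": TCP position; "tool_rot": TCP orientation; "contact_force": force on the tool from outside, world axes, zero at the start; "torque": the same for the moment, N m; "opening": finger opening in m; "grip_force": force on a finger pad.
Only numpy, scipy, OpenCV 4.12 (cv2) and the standard library are available. Lean on these libraries where they do the work, as an engineer would, in place of code of your own. Each camera call takes 0.05 s, during which the arm holds its last target. There are 200 camera calls.

## Task

Three wooden cookie stamps stand dovetailed together in a row in their storage rack. Take the stamp with the red grip by its grip, draw it straight up out of the row without dragging it sideways, and set it down gently and upright in the middle of the marble slab; leave the blue and green stamps seated in the rack.

Things in the scene. Friction and masses are not known exactly. Their poses are not given: they have to be found in the camera images.
- stamp_red: Pale wood cookie stamp with red grip, 0.11-0.22 kg, loose in the rack. Block 66 mm (x) by 68 mm (y), 22 high; dovetail tongue 14 mm long on +y side, socket in -y side. Upright flat grip on top, 18 mm thick along x, 42 long along y, centred at y = +4 mm, 28 to 68 mm above the underside (26 x 46 mm wooden foot below it, from 22). Origin: centre of the block's underside, z up.
- stamp_blue: Same stamp with a blue grip, same origin and axes; stays seated. The three stamps stand in any order, 70 mm apart along their common y axis, in a fixed dark wooden rack (86 x 276 mm, floor 8 mm thick, end blocks 22 mm high on it), which may stand turned.
- stamp_green: Same stamp with a green grip, same origin and axes; stays seated. The dovetails (16 mm wide at the root, 32 at the end, 2 mm slack) run straight up and down and hold sideways; a stamp raised 22 mm is free of them.
- slab: Marble pastry slab, fixed, 170 x 170 mm, 12 mm thick, flat on the counter (height 0). Origin: centre of its underside; its top is 12 mm above.
Things that resemble listed ones, but are neither listed nor needed, are in the scene too. Leave any pink look-alike of the stamp_blue alone.

How it is judged:
By the outcome, as a careful person would: the job done as asked, in the order asked, and still so for the second after the job is handed in, with the robot touching nothing.
It also fails if it takes over 43 s, if anything falls off the work surface, if the arm or the gripper's body presses on something with over 40 N, if the wrist force passes 120 N, or if a joint passes its speed limit or range.

## Working session

There is one attempt and no reset: what is moved stays moved. The work goes in short steps, Python scripts to look and compute and a tool call to move; the robot and the scene stay as the last step left them, time stands still between calls to the robot, and variables do not carry over. Pictures are saved under pics/ and viewed, at most 10 in all, crops included, and the job is handed in when it is done.

Besides the shell and the picture viewer there is one more tool, called after ">>>" by a JSON object that holds its "api" and its "payload", one argument or row to a line. arm_command: Moves the arm, as the interface text tells. Its arguments: {"type":"object","properties":{"moves":{"type":"array"},"squeeze":{"type":"number"}},"required":["moves"]}

```bash
mkdir -p pics; python3 - <<'E'
from cell import robot
import cv2,numpy as np
for n in("scene","top"):
    im=robot.read_camera(n); cv2.imwrite(f"pics/{n}0.png",im[:,:,::-1])
    m=robot.camera_model(n); print(n,m['fx'],m['cx'],m['cy'],np.round(-np.array(m['R']).T@m['t'],3),np.round(m['R'],2).tolist())
s=robot.observe();print({k:np.round(v,4).tolist() for k,v in s.items()})
E
```

```text
scene 404.2988684477675 264.27279399251364 187.09519380722702 [ 0.114 -0.648  0.663] [[0.84, -0.55, 0.01], [-0.33, -0.52, -0.79], [0.44, 0.66, -0.61]]
top 374.6164965396481 254.58656151177374 198.461301110534 [0.396 0.031 0.879] [[0.03, -1.0, 0.02], [-0.99, -0.03, -0.16], [0.16, -0.02, -0.99]]
{'time': 0.1, 'qpos': [1.19, 0.3426, 1.5249, -0.0, 1.2754, -0.146], 'qvel': [-0.0009, -0.0007, -0.0023, -0.0016, -0.0023, -0.0003], 'joint_efforts': [0.0021, -43.1999, -24.4698, 0.0721, 0.0525, -0.0], 'tool_pos': [0.122, 0.5103, 0.2261], 'tool_rot': [-3.1403, -0.0002, 2.9068], 'contact_force': [-0.2746, -0.4776, 0.2185], 'torque': [-0.0263, 0.0378, 0.0366], 'grip_force': 0.0, 'opening': 0.0918}
```

View pics/scene0.png

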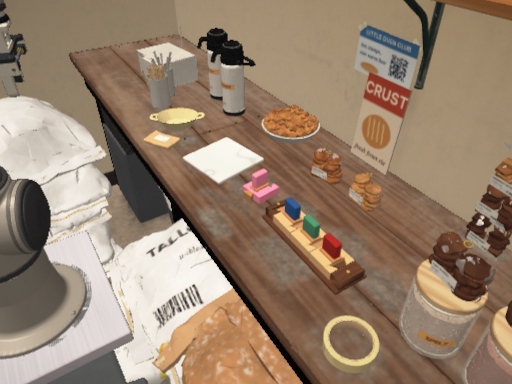

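View pics/top0.png

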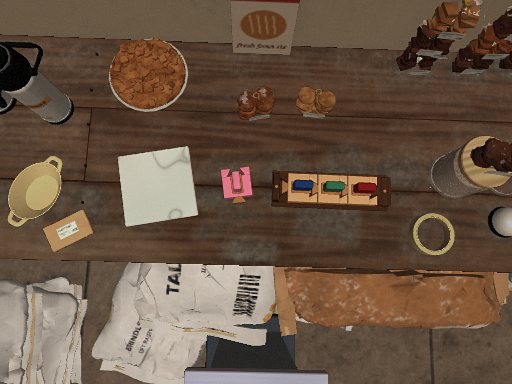

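The scene view shows the rack with blue (292,209), green (311,227) and red (331,245), the slab at (223,159), and a pink look-alike at (261,186). In the top view, red is at (366,187), green (334,186), blue (303,185), the slab (158,186) and pink (237,183). The red grip at the right end of the rack is the only one that fits: it's in the rack row and it's red, while the pink one stands alone. I'll confirm that with a crop while measuring.

```bash
cat > h.py <<'E'
import cv2,numpy as np
from cell import robot
def ray(n,uv,z):
    m=robot.camera_model(n);R=np.array(m['R']);c=-R.T@m['t']
    d=R.T@[(uv[0]-m['cx'])/m['fx'],(uv[1]-m['cy'])/m['fy'],1]
    return c+d*(z-c[2])/d[2]
def big(mask):
    return max(cv2.findContours(mask,cv2.RETR_EXTERNAL,cv2.CHAIN_APPROX_NONE)[0],key=cv2.contourArea)
E
python3 - <<'E'
from h import *
im=cv2.imread("pics/top0.png");hsv=cv2.cvtColor(im,cv2.COLOR_BGR2HSV)
roi=np.zeros(im.shape[:2],np.uint8);roi[165:215,265:400]=1
for n,hs in dict(red=[(0,6),(174,180)],green=[(60,95)],blue=[(100,125)]).items():
    m=sum(cv2.inRange(hsv,(a,130,50),(b,255,255)) for a,b in hs)*roi
    c=big(m);r=cv2.minAreaRect(c);P=np.array([ray("top",p[0],.076)[:2] for p in c]).astype(np.float32)
    w=cv2.minAreaRect(P*1000);print(n,r,'world',w, P.min(0),P.max(0))
m=cv2.inRange(hsv,(0,0,170),(180,60,255));r2=np.zeros_like(roi);r2[140:235,105:210]=1
c=big(m*r2);P=np.array([ray("top",p[0],.012)[:2] for p in c]).astype(np.float32)
print('slab',cv2.minAreaRect(P*1000))
cr=cv2.resize(im[160:220,262:402],None,fx=5.5,fy=5.5,interpolation=cv2.INTER_CUBIC);cv2.imwrite("pics/crop0.png",cr)
E
```

```text
red ((365.0, 187.5), (9.0, 22.0), 90.0) world ((557.1690063476562, -226.25808715820312), (20.132694244384766, 49.247467041015625), 1.8466944694519043) [ 0.546338   -0.25083366] [ 0.5678968  -0.20197076]
green ((337.5, 185.5), (7.0, 11.0), 90.0) world ((559.7102661132812, -166.046142578125), (15.655020713806152, 24.32700538635254), 1.8503161668777466) [ 0.552187   -0.17795056] [ 0.5679265  -0.15363625]
blue ((303.5, 184.0), (8.0, 17.0), 90.0) world ((560.653076171875, -90.84251403808594), (17.871334075927734, 37.790771484375), 1.857790470123291) [ 0.551121 -0.109546] [ 0.56998426 -0.07206181]
slab ((559.8336791992188, 243.8395538330078), (167.60049438476562, 166.94918823242188), 10.976372718811035)
```

View pics/crop0.png

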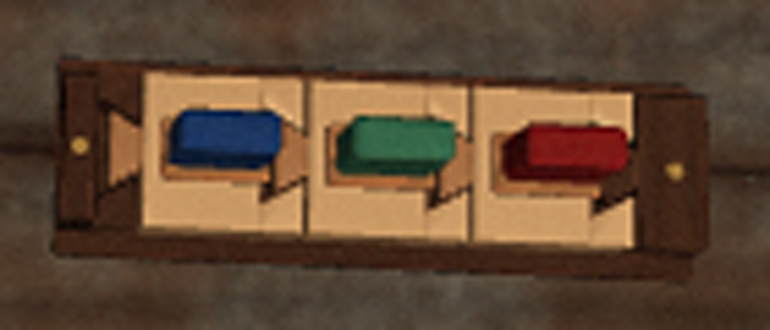

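The crop confirms it: the red grip is rightmost in the rack, and the tongues point left, toward world +y. I'll work out precise positions from the top faces and the pale blocks, plus the first move.

```bash
cat >> h.py <<'E'
from scipy.spatial.transform import Rotation as Ro
def go(p,yaw):
    s=robot.observe();R=Ro.from_euler('xyz',s['tool_rot'])
    T=Ro.from_euler('xyz',[np.pi,0,yaw])
    print('t',s['time'],'pos',np.round(s['tool_pos'],4),'rot',np.round(s['tool_rot'],4),'shift',np.round(R.inv().apply(np.array(p)-s['tool_pos']),4),'turn',np.round((R.inv()*T).as_rotvec(),4))
E
python3 - <<'E'
from h import *
f=lambda x,y:((x+.5)/5.5-.5+262,(y+.5)/5.5-.5+160)
for n,a,z in [("red",(577,145),.076),("blue",(231,130),.076),("green",(404,136),.076),("redblock",(553.5,167),.030),("blueblock",(224,152),.03)]: print(n,ray("top",f(*a),z))
# scene view: red top face
im=cv2.imread("pics/scene0.png");hsv=cv2.cvtColor(im,cv2.COLOR_BGR2HSV)
cv2.imwrite("pics/crop1.png",cv2.resize(im[190:300,255:375],None,fx=5,fy=5,interpolation=cv2.INTER_CUBIC))
go((.47,.15,.22),1.54)
E
```

```text
red [ 0.56072838 -0.22983442  0.076     ]
blue [ 0.5623718  -0.09102107  0.076     ]
green [ 0.56216195 -0.16032984  0.076     ]
redblock [ 0.560358   -0.23460849  0.03      ]
blueblock [ 0.56234324 -0.09512935  0.03      ]
t 0.1 pos [0.122  0.5103 0.2261] rot [-3.1403e+00 -2.0000e-04  2.9068e+00] shift [-0.4223 -0.2694  0.0064] turn [-1.2000e-03  7.0000e-04  1.3668e+00]
```

View pics/crop1.png

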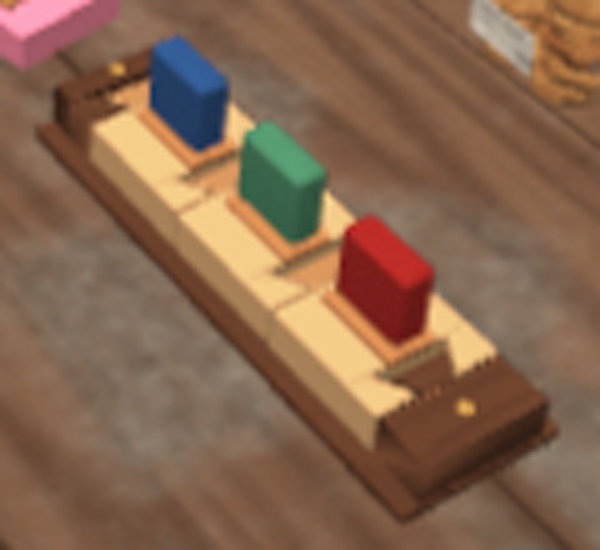

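The crop shows the red grip at (331,244) in the full picture, upright and nearest the right end block. The top-view points agree: the spacing is 139 mm, the grip is at (0.5605, -0.230), and the row is turned about 0.013 rad, so the target yaw is 1.558. Moving.

>>> {"api": "arm_command", "payload": {
  "moves": [
    [[-0.05,-0.03,0],[0,0,0.14],0.06],
    [[-0.09,-0.06,0],[0,0,0.28],0.06],
    [[-0.13,-0.09,0],[0,0,0.42],0.06],
    [[-0.17,-0.115,0],[0,0,0.56],0.06],
    [[-0.21,-0.14,0],[0,0,0.7],0.06]
  ],
  "squeeze": 20
}}

```text
time: 0.6
tool_pos: [0.2926, 0.3258, 0.2266]
tool_rot: [-3.141, -0.0, 2.202]
contact_force: [1.2, 0.1, -0.8]
opening: 0.0607
grip_force: 0.0
```

```bash
python3 -c "
from h import *
go((.5605,-.23,.2),1.558)"
```

```text
t 0.6 pos [0.2926 0.3258 0.2266] rot [-3.1414 -0.      2.2016] shift [-0.6068 -0.1115  0.0266] turn [-2.000e-04  0.000e+00  6.436e-01]
```

>>> {"api": "arm_command", "payload": {
  "moves": [
    [[-0.045,-0.01,0],[0,0,0.13],0.06],
    [[-0.09,-0.02,0],[0,0,0.26],0.06],
    [[-0.135,-0.03,0],[0,0,0.39],0.06],
    [[-0.18,-0.04,0],[0,0,0.52],0.06],
    [[-0.225,-0.05,0.01],[0,0,0.64],0.06]
  ]
}}

```text
time: 1.1
tool_pos: [0.3864, 0.115, 0.2174]
tool_rot: [3.139, -0.0, 1.562]
contact_force: [1.5, 0.8, 0.0]
opening: 0.06
grip_force: 0.0
```

```bash
python3 -c "
from h import *
go((.5605,-.23,.15),1.558)"
```

```text
t 1.1 pos [0.3864 0.115  0.2174] rot [ 3.1391e+00 -5.0000e-04  1.5616e+00] shift [-0.3434  0.1771  0.0677] turn [ 0.0025 -0.0005  0.0036]
```

>>> {"api": "arm_command", "payload": {
  "moves": [
    [[-0.04,0.02,0],[0,0,0],0.06],
    [[-0.08,0.04,0],[0,0,0],0.06],
    [[-0.12,0.06,0],[0,0,0],0.06],
    [[-0.16,0.08,0],[0,0,0],0.06],
    [[-0.2,0.1,0],[0,0,0],0.06]
  ]
}}

```text
time: 1.6
tool_pos: [0.4849, -0.0855, 0.2164]
tool_rot: [-3.141, -0.0, 1.566]
contact_force: [0.1, 0.4, 0.7]
opening: 0.06
grip_force: 0.0
```

>>> {"api": "arm_command", "payload": {
  "moves": [
    [[-0.04,0.02,0.01],[0,0,0],0.06],
    [[-0.08,0.04,0.03],[0,0,0],0.06],
    [[-0.115,0.06,0.05],[0,0,0],0.06],
    [[-0.143,0.077,0.067],[0,0,0],0.06],
    [[-0.143,0.077,0.067],[0,0,0],0.06]
  ]
}}

```text
time: 2.1
tool_pos: [0.5607, -0.2298, 0.1457]
tool_rot: [-3.137, -0.002, 1.564]
contact_force: [0.1, 0.4, -0.4]
opening: 0.0599
grip_force: 0.0
```

>>> {"api": "arm_command", "payload": {
  "moves": [
    [[0,0,0],[0,0,0],0.06],
    [[0,0,0],[0,0,0],0.06],
    [[0,0,0],[0,0,0],0.06],
    [[0,0,0],[0,0,0],0.06],
    [[0,0,0],[0,0,0],0.06]
  ]
}}

```text
time: 2.6
tool_pos: [0.5611, -0.2264, 0.1505]
tool_rot: [3.141, 0.0, 1.568]
contact_force: [0.1, -0.5, -0.1]
opening: 0.0602
grip_force: 0.0
```

```bash
python3 -c "
from h import *
cv2.imwrite('pics/s2.png',robot.read_camera('scene')[:,:,::-1])
go((.5605,-.23,.039),1.558)"
```

```text
t 2.65 pos [ 0.5611 -0.2265  0.1503] rot [3.1408e+00 3.0000e-04 1.5674e+00] shift [-0.0034 -0.0007  0.1113] turn [0.0008 0.0003 0.0094]
```

View pics/s2.png

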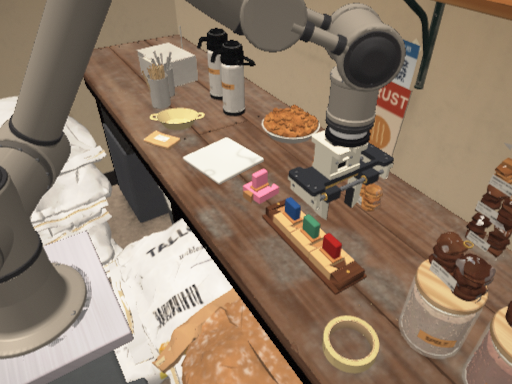

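The gripper hangs centred above the red grip, fingers at about (320,208) and (357,190), with no contact. Descending after a 3 mm correction.

>>> {"api": "arm_command", "payload": {
  "moves": [
    [[-0.0035,-0.0007,0.015],[0,0,0.009],0.06],
    [[-0.0035,-0.0007,0.035],[0,0,0.009],0.06],
    [[-0.0035,-0.0007,0.055],[0,0,0.009],0.06],
    [[-0.0035,-0.0007,0.065],[0,0,0.009],0.06],
    [[-0.0035,-0.0007,0.07],[0,0,0.009],0.06]
  ]
}}

```text
time: 3.15
tool_pos: [0.56, -0.2302, 0.0789]
tool_rot: [-3.14, -0.001, 1.558]
contact_force: [-0.3, 0.0, 0.1]
opening: 0.0599
grip_force: 0.0
```

>>> {"api": "arm_command", "payload": {
  "moves": [
    [[0,0,0.01],[0,0,0],0.06],
    [[0,0,0.02],[0,0,0],0.06],
    [[0,0,0.03],[0,0,0],0.06],
    [[0,0,0.04],[0,0,0],0.06],
    [[0,0,0.04],[0,0,0],0.06]
  ]
}}

```text
time: 3.65
tool_pos: [0.5594, -0.23, 0.038]
tool_rot: [-3.139, -0.001, 1.558]
contact_force: [-0.2, 0.5, -1.0]
opening: 0.0599
grip_force: 0.0
```

>>> {"api": "arm_command", "payload": {
  "moves": [
    [[0,0,0],[0,0,0],0.04],
    [[0,0,0],[0,0,0],0.035],
    [[0,0,0],[0,0,0],0.03],
    [[0,0,0],[0,0,0],0.027],
    [[0,0,0],[0,0,0],0.025]
  ]
}}

```text
time: 4.15
tool_pos: [0.5604, -0.2305, 0.04]
tool_rot: [3.141, 0.0, 1.558]
contact_force: [0.0, 0.2, 0.0]
opening: 0.0269
grip_force: 0.0
```

```bash
python3 -c "
from h import *
cv2.imwrite('pics/s3.png',robot.read_camera('scene')[120:290,220:400,::-1])
go((.5605,-.23,.039),1.558)"
```

```text
t 4.2 pos [ 0.5604 -0.2305  0.0399] rot [3.1412e+00 1.0000e-04 1.5578e+00] shift [0.0005 0.0001 0.0009] turn [ 0.0003  0.0001 -0.0002]
```

View pics/s3.png

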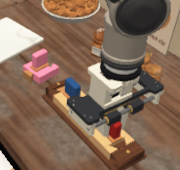

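The fingers straddle the red grip (crop 115,128). Closing on it now.

>>> {"api": "arm_command", "payload": {
  "moves": [
    [[0,0,0],[0,0,0],0.02],
    [[0,0,0],[0,0,0],0.017],
    [[0,0,0],[0,0,0],0.01],
    [[0,0,0],[0,0,0],0.005],
    [[0,0,0],[0,0,0],0.005]
  ],
  "squeeze": 25
}}

```text
time: 4.7
tool_pos: [0.5606, -0.2305, 0.0398]
tool_rot: [3.141, 0.0, 1.558]
contact_force: [0.8, 0.2, 1.2]
opening: 0.0175
grip_force: 25.0
```

```bash
python3 -c "
from h import *
s=robot.observe();print(s['opening'],s['grip_force'],s['contact_force'],s['torque']);go((.5605,-.23,.039),1.558)"
```

```text
0.01745506851218504 24.99988943338394 [0.7955413 0.2009606 1.1672946] [-0.07986875 -0.16678597  0.02575146]
t 4.7 pos [ 0.5606 -0.2305  0.0398] rot [3.1410e+00 1.0000e-04 1.5578e+00] shift [ 0.0005 -0.0001  0.0008] turn [ 0.0006  0.0001 -0.0002]
```

>>> {"api": "arm_command", "payload": {
  "moves": [
    [[0,0,-0.003],[0,0,0],0.005],
    [[0,0,-0.007],[0,0,0],0.005],
    [[0,0,-0.011],[0,0,0],0.005],
    [[0,0,-0.015],[0,0,0],0.005],
    [[0,0,-0.019],[0,0,0],0.005]
  ]
}}

```text
time: 5.2
tool_pos: [0.5603, -0.2304, 0.0591]
tool_rot: [3.142, -0.0, 1.558]
contact_force: [0.3, 0.2, -1.3]
opening: 0.0178
grip_force: 25.0
```

>>> {"api": "arm_command", "payload": {
  "moves": [
    [[0,0,-0.005],[0,0,0],0.005],
    [[0,0,-0.01],[0,0,0],0.005],
    [[0,0,-0.016],[0,0,0],0.005],
    [[0,0,-0.023],[0,0,0],0.005],
    [[0,0,-0.03],[0,0,0],0.005]
  ]
}}

```text
time: 5.7
tool_pos: [0.5603, -0.2304, 0.0893]
tool_rot: [3.141, -0.0, 1.558]
contact_force: [0.4, -0.4, -1.9]
opening: 0.0175
grip_force: 25.0
```

>>> {"api": "arm_command", "payload": {
  "moves": [
    [[0,0,-0.012],[0,0,0],0.005],
    [[0,0,-0.03],[0,0,0],0.005],
    [[0,0,-0.05],[0,0,0],0.005],
    [[0,0,-0.065],[0,0,0],0.005],
    [[0,0,-0.075],[0,0,0],0.005]
  ]
}}

```text
time: 6.2
tool_pos: [0.5608, -0.2307, 0.1658]
tool_rot: [3.139, 0.001, 1.558]
contact_force: [0.6, -0.1, -1.5]
opening: 0.0181
grip_force: 25.0
```

```bash
python3 -c "
from h import *
im=robot.read_camera('scene')[:,:,::-1];cv2.imwrite('pics/s4.png',cv2.resize(im[90:300,200:400],None,fx=2.5,fy=2.5))
go((.5605,.248,.17),1.558)"
```

```text
t 6.25 pos [ 0.5613 -0.231   0.167 ] rot [3.1378e+00 2.0000e-03 1.5578e+00] shift [ 0.4789 -0.007  -0.004 ] turn [ 0.0038  0.002  -0.0002]
```

View pics/s4.png

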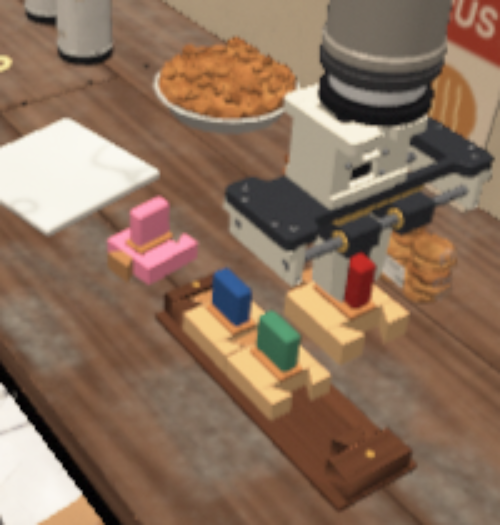

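The red stamp is clear of the row and hangs upright; blue and green remain seated at crop (231,297) and (279,340). Carrying it to the slab.

>>> {"api": "arm_command", "payload": {
  "moves": [
    [[0.01,0,0],[0,0,0],0.005],
    [[0.03,0,0],[0,0,0],0.005],
    [[0.06,0,0],[0,0,0],0.005],
    [[0.09,0,0],[0,0,0],0.005],
    [[0.12,0,0],[0,0,0],0.005]
  ]
}}

```text
time: 6.75
tool_pos: [0.5609, -0.1075, 0.1626]
tool_rot: [-3.139, -0.001, 1.558]
contact_force: [0.3, -0.5, -1.1]
opening: 0.0176
grip_force: 25.0
```

>>> {"api": "arm_command", "payload": {
  "moves": [
    [[0.03,0,0],[0,0,0],0.005],
    [[0.06,0,0],[0,0,0],0.005],
    [[0.09,0,0],[0,0,0],0.005],
    [[0.12,0,0],[0,0,0],0.005],
    [[0.15,0,0],[0,0,0],0.005]
  ]
}}

```text
time: 7.25
tool_pos: [0.5624, 0.0424, 0.1627]
tool_rot: [-3.139, -0.001, 1.559]
contact_force: [-0.1, -0.3, -1.3]
opening: 0.0179
grip_force: 25.0
```

>>> {"api": "arm_command", "payload": {
  "moves": [
    [[0.03,0,0],[0,0,0],0.005],
    [[0.06,0,0],[0,0,0],0.005],
    [[0.09,0,0],[0,0,0],0.005],
    [[0.12,0,0],[0,0,0],0.005],
    [[0.15,0,0],[0,0,0],0.005]
  ]
}}

```text
time: 7.75
tool_pos: [0.564, 0.1922, 0.1626]
tool_rot: [-3.139, 0.0, 1.559]
contact_force: [-0.2, 0.2, -2.5]
opening: 0.0176
grip_force: 25.0
```

>>> {"api": "arm_command", "payload": {
  "moves": [
    [[0.02,0,0],[0,0,0],0.005],
    [[0.04,0,0],[0,0,0],0.005],
    [[0.05,0,0],[0,0,0],0.005],
    [[0.057,0,0],[0,0,0],0.005],
    [[0.057,0,0],[0,0,0],0.005]
  ]
}}

```text
time: 8.25
tool_pos: [0.5658, 0.2473, 0.1633]
tool_rot: [-3.141, 0.0, 1.559]
contact_force: [-0.5, -0.2, -1.4]
opening: 0.0178
grip_force: 25.0
```

```bash
python3 -c "
from h import *
go((.560,.248,.08),1.558)"
```

```text
t 8.25 pos [0.5658 0.2473 0.1633] rot [-3.1407e+00  2.0000e-04  1.5589e+00] shift [ 0.0007 -0.0058  0.0833] turn [-0.0009  0.0002  0.0009]
```

>>> {"api": "arm_command", "payload": {
  "moves": [
    [[0.0007,-0.003,0.015],[0,0,0],0.005],
    [[0.0007,-0.0058,0.04],[0,0,0],0.005],
    [[0.0007,-0.0058,0.065],[0,0,0],0.005],
    [[0.0007,-0.0058,0.085],[0,0,0],0.005],
    [[0.0007,-0.0058,0.095],[0,0,0],0.005]
  ]
}}

```text
time: 8.75
tool_pos: [0.5597, 0.246, 0.0667]
tool_rot: [-3.138, 0.001, 1.557]
contact_force: [0.2, -0.5, -2.6]
opening: 0.0183
grip_force: 25.0
```

>>> {"api": "arm_command", "payload": {
  "moves": [
    [[0,0,0.003],[0,0,0],0.005],
    [[0,0,0.005],[0,0,0],0.005],
    [[0,0,0.005],[0,0,0],0.005],
    [[0,0,0.005],[0,0,0],0.005],
    [[0,0,0.005],[0,0,0],0.005]
  ]
}}

```text
time: 9.25
tool_pos: [0.5611, 0.2474, 0.0645]
tool_rot: [3.14, -0.0, 1.558]
contact_force: [-0.4, -0.7, -1.7]
opening: 0.0182
grip_force: 25.0
```

```bash
python3 -c "
from h import *
im=robot.read_camera('scene')[:,:,::-1];cv2.imwrite('pics/s5.png',cv2.resize(im[70:210,150:330],None,fx=4,fy=4))
go((.560,.248,.0438),1.558)"
```

```text
t 9.3 pos [0.561  0.2474 0.0644] rot [ 3.1405e+00 -4.0000e-04  1.5579e+00] shift [ 0.0006 -0.0011  0.0206] turn [ 0.0011 -0.0004 -0.0001]
```

View pics/s5.png

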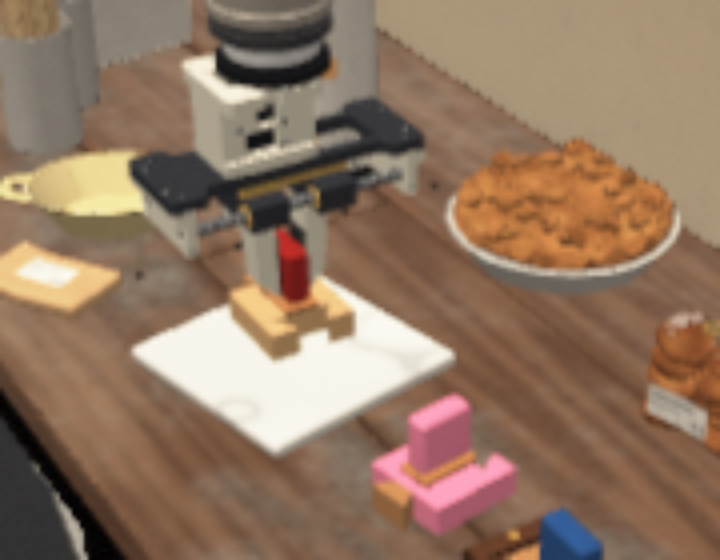

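The stamp hangs upright over the slab at crop (293,300), about 20 mm up. Lowering slowly until it touches.

>>> {"api": "arm_command", "payload": {
  "moves": [
    [[0.0006,-0.001,0.004],[0,0,0],0.005],
    [[0.0006,-0.001,0.008],[0,0,0],0.005],
    [[0.0006,-0.001,0.012],[0,0,0],0.005],
    [[0.0006,-0.001,0.015],[0,0,0],0.005],
    [[0.0006,-0.001,0.017],[0,0,0],0.005]
  ]
}}

```text
time: 9.8
tool_pos: [0.5595, 0.2478, 0.0462]
tool_rot: [-3.141, 0.0, 1.558]
contact_force: [0.8, 0.7, -1.4]
opening: 0.0181
grip_force: 25.0
```

>>> {"api": "arm_command", "payload": {
  "moves": [
    [[0,0,0.0005],[0,0,0],0.005],
    [[0,0,0.001],[0,0,0],0.005],
    [[0,0,0.0015],[0,0,0],0.005],
    [[0,0,0.002],[0,0,0],0.005],
    [[0,0,0.0025],[0,0,0],0.005]
  ]
}}

```text
time: 10.3
tool_pos: [0.5598, 0.2479, 0.0443]
tool_rot: [3.141, -0.0, 1.558]
contact_force: [-0.7, 0.2, -1.5]
opening: 0.0179
grip_force: 25.0
```

>>> {"api": "arm_command", "payload": {
  "moves": [
    [[0,0,0.0003],[0,0,0],0.005],
    [[0,0,0.0006],[0,0,0],0.005],
    [[0,0,0.0009],[0,0,0],0.005],
    [[0,0,0.0009],[0,0,0],0.005],
    [[0,0,0.0009],[0,0,0],0.005]
  ]
}}

```text
time: 10.8
tool_pos: [0.5598, 0.2479, 0.0438]
tool_rot: [3.141, -0.0, 1.558]
contact_force: [-1.7, -0.8, 5.1]
opening: 0.018
grip_force: 25.0
```

Contact at 5 N, at the expected height. Releasing gradually, then straight up.

>>> {"api": "arm_command", "payload": {
  "moves": [
    [[0,0,0],[0,0,0],0.018],
    [[0,0,0],[0,0,0],0.02],
    [[0,0,0],[0,0,0],0.025],
    [[0,0,0],[0,0,0],0.035],
    [[0,0,0],[0,0,0],0.05]
  ],
  "squeeze": 5
}}

```text
time: 11.3
tool_pos: [0.5598, 0.2479, 0.0431]
tool_rot: [-3.142, -0.0, 1.558]
contact_force: [-0.3, -0.0, 0.6]
opening: 0.0366
grip_force: 0.0
```

>>> {"api": "arm_command", "payload": {
  "moves": [
    [[0,0,0],[0,0,0],0.06],
    [[0,0,0],[0,0,0],0.06],
    [[0,0,-0.01],[0,0,0],0.06],
    [[0,0,-0.025],[0,0,0],0.06],
    [[0,0,-0.04],[0,0,0],0.06]
  ]
}}

```text
time: 11.8
tool_pos: [0.5598, 0.2479, 0.0844]
tool_rot: [3.141, -0.0, 1.558]
contact_force: [0.5, 0.0, -0.3]
opening: 0.06
grip_force: 0.0
```

>>> {"api": "arm_command", "payload": {
  "moves": [
    [[0,0,-0.02],[0,0,0],0.06],
    [[0,0,-0.05],[0,0,0],0.06],
    [[0,0,-0.08],[0,0,0],0.06],
    [[0,0,-0.11],[0,0,0],0.06],
    [[0,0,-0.13],[0,0,0],0.06]
  ]
}}

```text
time: 12.3
tool_pos: [0.5603, 0.2481, 0.2168]
tool_rot: [3.138, -0.001, 1.558]
contact_force: [0.0, -0.4, -0.6]
opening: 0.0602
grip_force: 0.0
```

>>> {"api": "arm_command", "payload": {
  "moves": [
    [[0,-0.04,0],[0,0,0],0.06],
    [[0,-0.08,0],[0,0,0],0.06],
    [[0,-0.12,0],[0,0,0],0.06],
    [[0,-0.15,0],[0,0,0],0.06],
    [[0,-0.15,0],[0,0,0],0.06]
  ]
}}

```text
time: 12.8
tool_pos: [0.4064, 0.2499, 0.2144]
tool_rot: [-3.141, -0.0, 1.56]
contact_force: [-0.1, 0.2, -0.4]
opening: 0.0596
grip_force: 0.0
```

```bash
python3 -c "
from h import *
a=robot.read_camera('scene')[:,:,::-1];b=robot.read_camera('top')[:,:,::-1]
cv2.imwrite('pics/s6.png',np.hstack([cv2.resize(a[90:300,150:370],(400,382)),cv2.resize(b[130:250,100:226],(400,382))]))"
```

```text
(no output)
```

View pics/s6.png

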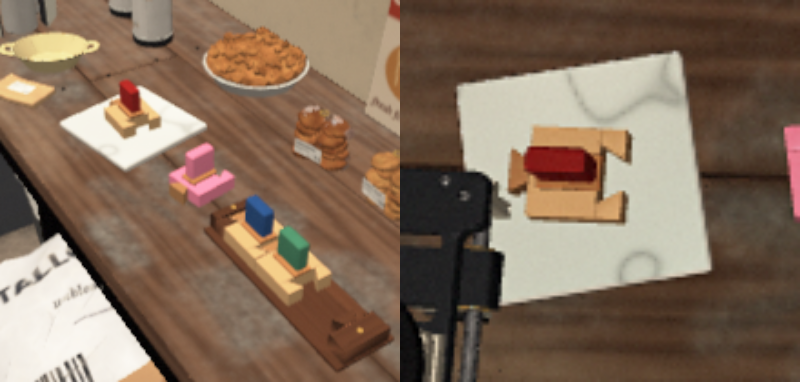

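The stamp stands upright, with its block at crop (578,173) against a slab centre of about (583,178), a few mm off. Blue and green are still seated, and pink is untouched. Handing in.

```bash
python3 -c "
from cell import robot
print(robot.hand_in())"
```

```text
the job is handed in; nothing more can be done
None
```

The red stamp was drawn straight up and stands upright within a few mm of the slab's middle, with blue and green still seated in the rack; I handed the job in at about 13 s, and no verdict came back.

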